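Lock the filament dry-box lid with its T-toggle

ROBOT

A 7-joint arm with a two-finger parallel gripper is mounted at the origin on the work surface. World frame = base frame: x ahead of the robot, y to its left, z up, the work surface at z = 0. Lengths are in mm, angles in rad, forces in N, time in s.
With the tool pointing down it reaches from about 400 to 900 mm from the base axis. Payload 5.5 kg.
Tool frame: the origin (TCP) lies at the very end of the fingers, on their centre line; the grasp point (between the pads) lies 19 mm behind it (env.pinch_z is the distance from the TCP to the grasp point, in mm); z points along the fingers, y is the line along which they close (so a half turn about z gives the same grasp; the last joint's range is limited). The gripper opens to 85 mm and grips with 20 to 120 N. Pads are 22 mm wide; open, the fingers measure 114 mm over their backs; the gripper's body (76 mm by 85 mm) begins 54 mm behind the grasp point. The pads swing forward as they close: fully open they stand 13 mm farther back than shut.
Start: joints at [1.457, 0.501, -0.427, 1.55, 0.221, 1.138, -0.21], TCP at [239.199, -604.387, 193.81] pointing down, gripper open.
Joint ranges: [-2.88, 2.88], [-0.31, 2.03], [-1.54, 1.56], [0.2, 2.42], [-1.41, 4.55], [0.19, 2.02], [-2.57, 2.57]. Speed limits (rad/s): [2.57, 2.57, 3.14, 3.14, 3.14, 3.14, 3.14].

INTERFACE

Orientations are given as a unit quaternion [x, y, z, w].
In Python, from plant import env gives the robot as it stands.
- The arm moves only by the tool servo_tool, never from a script. Its argument "increments" is a list of rows, each a list of 5 numbers: the gripper command: -1 is fully open, 1 is shut, values between are in proportion, then the shift along the world's x, y, z in cm, then the turn about the world's z in rad. A call has 1 to 20 rows; each row shifts and turns the commanded pose from where the row before left it; what a row does not reach is not made up. A row lasts 1/10 s, in which the tool goes at most 50 mm and 8.59 degrees, less where a joint would pass 70% of its speed; a pose out of reach is approached as far as the arm can. A call is refused whole if a number of a shift passes 5 or a number of a turn 0.15, either way. A call with a gripper value outside its range is refused whole. The fingers move at their own pace and stop on an object; the grip force is fixed at half the most. Time passes only in rows, so rows that do not move let the fingers close. It gives the time, the measured TCP pose, the force, the opening and the grip force at its end, in the units of the state.
- env.get_state(): the state, without advancing time (a new reading comes with each control period).
- env.snapshot(name): name is "scene" or "top"; returns a dict with "img" (420x560x3 uint8, red, green, blue), "depth" (420x560 float32, mm along the optical axis (not along the pixel's ray), 0 where there is no reading), "fx", "fy", "cx", "cy" (pixels), "k1" (the pictures are not rectified: a ray, as slopes to the right and down, at radius r is drawn at 1 + k1 r^2 times it, then the intrinsics apply), "rvec" (rotation vector, rad) and "tvec" (3), from world to camera coordinates, as OpenCV has them. Camera axes: x right, y down, z forward; pixel columns grow to the right and rows downward; lengths in mm; the calibration is good to about 2 mm. A picture is of the moment at which its call begins.
- env.hand_in(): hands the job in; it is judged then, once.
The state is a dict: "t": time; "qpos": joint angles; "dq": joint speeds; "joint_efforts": joint torques, N m; "position": TCP position; "ee_rot": TCP orientation; "wrist_force": force on the tool from outside, world axes, zero at the start; "ft_torque": the same for the moment, N m; "opening": opening from 0.0 (shut) to 1.0 (fully open); "finger_force": force on a finger pad.
Only numpy, scipy, OpenCV 4.12 (cv2) and the standard library are available. Lean on these libraries where they do the work, as an engineer would, in place of code of your own. Each camera call takes 0.05 s, during which the arm holds its last target. There are 200 camera calls.

TASK

Close up the filament dry box: take the orange T-toggle from its stand, pass its foot down through the slot in the blue lid and through the slotted keeper plate just below, press the sprung lid down and turn the toggle a quarter turn, so that the foot catches in the keeper's cross groove and holds the lid down once you let go. The keeper is not centred under the lid slot: feel for it gently and never press the toggle on the box with more than 35 N. Leave the stand and everything else on the bench where it is.

Things in the scene. Friction and masses are not known exactly. Their poses are not given: they have to be found in the camera images.
- drybox: filament dry box, fixed to the bench, clear tub with blue lid, 220 x 220 mm, lid top 90 mm above the bench when up. Origin: centre of its underside; z up, y along the long side of the lid slot. Under the lid is an aluminium keeper plate with a slot parallel to the lid's. Below the keeper the space is free for 40 mm, and the foot can turn there either way, without a stop
- lid_slot (a point): centre of the slot in the blue lid, at the lid's top face; axes as the dry box's. The slot is 34 mm wide (x) and 46 mm long (y); the lid is 6 mm thick. White dashes on the lid point along the slot. The point goes down with the lid
- keeper_top (a point): point straight below the middle of the lid slot, at the height of the keeper's upper face, 21 mm below the top of the unpressed lid. The keeper slot, 10 mm wide (box x) and 37 mm long (y), is centred here along y, but along the box's x it lies up to 11 mm to either side, different each time, NOT measured: feel for it. It does not give way sideways; on rubber mounts it gives 1 mm per 6 N up or down
- keeper_under (a point): point straight below the middle of the lid slot, at the height of the keeper's underside, 27 mm below the top of the unpressed lid. A groove 13 mm wide and 2.5 mm deep runs across the underside along the box's x axis, through the middle of the keeper slot, and catches the foot once it is turned crosswise
- lid (a joint): how far the lid is pressed down on its spring gasket, m: 0 = up, 0.010 = bottomed. About 2.5 N start it moving, then 1.2 N per mm (about 11 N at 7 mm). It must be 5 mm down or more for the foot to clear the keeper's underside and turn; 6.5 to 8.5 mm is a good depth. With the foot caught in the groove it stays about 2.5 mm down
- toggle: T-toggle, 80 to 170 g, 76 mm tall, upright in its stand. Origin: centre of the foot's underside; z up along the shaft, y along both foot and handle. Steel foot 30 mm long (y), 8 mm thick (x), 8 mm high; round shaft 7.6 mm thick. When the foot lands on the keeper beside its slot, the origin is 21 mm below the unpressed lid's top
- toggle_flange (a point): centre of the underside of the toggle's black round flange, 66 mm in diameter and 6 mm thick, 30 mm above the toggle's origin; axes as the toggle's. It cannot pass the lid slot: it rests on the lid and presses it down
- toggle_handle (a point): middle of the toggle's orange flat handle, 58 mm above the toggle's origin; axes as the toggle's. The handle is 44 mm long (y), 12 mm thick (x) and 40 mm high, from 36 to 76 mm above the origin; grip it across its 12 mm
- stand: grey open holder, fixed, 66 x 66 mm at its foot, 52 x 52 mm and 36 mm high, in which the toggle hangs by its flange. Origin: centre of its underside
- jar: bystander: small jar with yellow cap, 52 mm wide, 60 mm high; origin centre of the underside
- tray: bystander: yellow parts tray, 70 x 70 x 30 mm; origin centre of the underside
- scraper: bystander: scraper about 190 mm long, lying on the bench
- driver: bystander: screwdriver about 170 mm long, lying on the bench
- cleaner: bystander: white bottle, 60 mm wide, 140 mm high; origin centre of the underside
- beaker: bystander: open glass beaker, 72 mm wide, 90 mm high; origin centre of the underside
- bracket: bystander: green printed bracket, 60 x 30 x 30 mm; origin centre of the underside
Things that resemble listed ones, but are neither listed nor needed, are in the scene too. What is shaped like the toggle but green or red is not meant.

How it is judged (in metres and radians):
On the way, in this order (a step that is already met when the one before it is completed fails the run):
1. the toggle's foot is through the keeper slot, lengthwise along it, with the lid pressed at least 5 mm down (z of toggle in the frame of drybox below 0.0555 m and horizontal distance between toggle and lid_slot below 0.018 m and angle between the y axis of toggle and the y axis of drybox, either way round below 0.2 rad and value of joint lid above 0.0045 m), for 0.1 s.
2. the foot is turned crosswise to the slot, still below the keeper (angle between the y axis of toggle and the x axis of drybox, either way round below 0.22 rad and z of toggle in the frame of drybox below 0.059 m and horizontal distance between toggle and lid_slot below 0.018 m), for 0.1 s.
At the end, for the whole second after the job is handed in: The toggle stands upright (within 0.1 rad) in the lid slot, within 18 mm of its centre, turned crosswise to it (within 0.22 rad), its foot caught in the keeper's groove so that the lid stays 1.2 to 4.2 mm down by itself, at rest and released (all of step 2 and value of joint lid between 0.0012 and 0.0042 m and angle between toggle's own z axis and vertical below 0.1 rad and z of toggle in the frame of drybox above 0.0555 m and linear speed of toggle below 0.01 m/s and velocity of joint lid below 0.005 m/s and contact force between the fingers and toggle below 0.2 N); the robot touches nothing.
It fails at once if the toggle is pressed on the dry box (lid or keeper) with more than 35 N (contact force between toggle and drybox above 35 N).
It fails at once if a bystander is moved by more than 30 mm (distance of any of jar, tray, scraper, driver, cleaner, beaker, bracket from where it was at the start of the episode above 0.03 m).
It also fails if it takes over 72 s, if anything falls off the work surface, if the arm or the gripper's body presses on something with over 40 N, if the wrist force passes 120 N, or if a joint passes its speed limit or range.

## Working session

There is one attempt and no reset: what is moved stays moved. The work goes in short steps, Python scripts to look and compute and a tool call to move; the robot and the scene stay as the last step left them, time stands still between calls to the robot, and variables do not carry over. Pictures are saved under pics/ and viewed, at most 10 in all, crops included, and the job is handed in when it is done.

Besides the shell and the picture viewer there is one more tool, called after "Emit:" as name(argument=value, ...), one argument or row to a line, values as JSON. servo_tool: Moves the arm, as the interface text tells. Its arguments: {"type":"object","properties":{"increments":{"type":"array","items":{"type":"array","items":{"type":"number"}}}},"required":["increments"]}

```bash
mkdir -p pics; cat > h.py <<'E'
import numpy as np, cv2, pickle
from plant import env
def snap(n):
    s=env.snapshot(n); pickle.dump(s,open(f'{n}.pkl','wb')); return s
def load(n): return pickle.load(open(f'{n}.pkl','rb'))
def rays(s,uv):
    K=np.array([[s['fx'],0,s['cx']],[0,s['fy'],s['cy']],[0,0,1.]])
    p=cv2.undistortPoints(np.array(uv,float).reshape(-1,1,2),K,np.array([s['k1'],0,0,0.]))[:,0]
    return p
def RT(s): return cv2.Rodrigues(np.array(s['rvec'],float))[0],np.array(s['tvec'],float).ravel()
def world(s,uv):  # using depth
    uv=np.array(uv).reshape(-1,2); p=rays(s,uv); d=s['depth'][uv[:,1].astype(int),uv[:,0].astype(int)]
    R,t=RT(s); c=np.c_[p,np.ones(len(p))]*d[:,None]; return (c-t)@R
def atz(s,uv,z):
    p=rays(s,uv);R,t=RT(s); r=np.c_[p,np.ones(len(p))]@R; o=-R.T@t
    return o+r*((z-o[2])/r[:,2])[:,None]
E
python3 - <<'E'
from h import *
for n in('top','scene'):
    s=snap(n); cv2.imwrite(f'pics/{n}0.png',s['img'][:,:,::-1]); R,t=RT(s); print(n,-R.T@t,s['fx'],s['k1'])
st=env.get_state(); print(st['t'],st['position'],st['ee_rot'],st['wrist_force'])
E
```

```text
top [ 391.95965995  -14.97125008 1347.15417573] 391.8137629313347 0.021152145094481954
scene [1336.80917145   14.96212395 1331.23647625] 532.1321226463234 -0.07929647548360567
0.1 [ 238.8618223  -603.74903041  192.84985517] [ 9.82300366e-01  1.87310379e-01 -1.35502308e-04 -8.91488242e-04] [-0.00574587  0.30032781 -0.56240458]
```

View pics/top0.png

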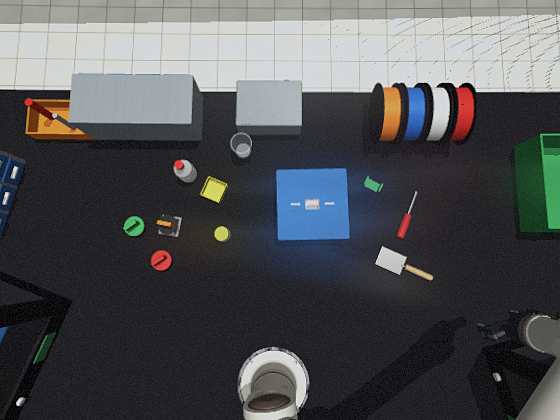

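View pics/scene0.png

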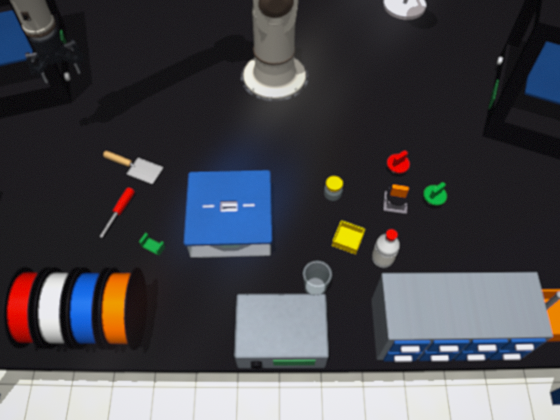

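Top view: candidates are orange (165,224) in the grey stand, green lookalike (134,226) and red lookalike (161,260). The orange one with the black flange fits the description. The box is centred near (312,204), with dashes along image columns. I'll check with a crop.

```bash
python3 - <<'E'
from h import *
t=load('top');s=load('scene')
a=cv2.resize(t['img'][195:275,120:240],(600,400),interpolation=cv2.INTER_CUBIC)
b=cv2.resize(s['img'][170:220,370:460][:, :60],(240,200),interpolation=cv2.INTER_CUBIC)
cv2.imwrite('pics/crop1.png',a[:,:,::-1])
for n,S in(('top',t),('scene',s)):
    hsv=cv2.cvtColor(S['img'],cv2.COLOR_RGB2HSV)
    v,u=np.mgrid[0:420,0:560]; d=S['depth']
    uv=np.c_[u.ravel(),v.ravel()]; W=world(S,uv); ok=(d.ravel()>0)
    h,sa,va=[hsv[:,:,i].ravel() for i in range(3)]
    o=(h>=5)&(h<=18)&(sa>150)&(va>100)&ok
    if n=='top': o&=(abs(uv[:,0]-170)<25)&(abs(uv[:,1]-225)<20)
    else: o&=(abs(uv[:,0]-399)<18)&(abs(uv[:,1]-192)<14)
    P=W[o]; print(n,'orange',o.sum(),P.min(0),P.max(0)); T=P[P[:,2]>P[:,2].max()-8]; print(T.mean(0))
    r=cv2.minAreaRect(uv[o].astype(np.float32)); c=cv2.boxPoints(r); print(r,'\n',atz(S,c,76))
    bl=(h>100)&(h<125)&(sa>120)&ok&(abs(W[:,2]-90)<15)&(abs(W[:,0]-540)<250)&(abs(W[:,1]+160)<220)
    hull=cv2.convexHull(uv[bl].astype(np.int32)); r=cv2.minAreaRect(uv[bl].astype(np.float32)); print('blue',bl.sum(),np.median(W[bl,2]))
    c=atz(S,cv2.boxPoints(r),90); print(c,c.mean(0))
    wh=(sa<80)&(va>150)&(ok)&(abs(W[:,2]-90)<12)&(np.linalg.norm(W[:,:2]-c.mean(0)[:2],axis=1)<70)
    m=wh.reshape(420,560).astype(np.uint8); k,l,st,ce=cv2.connectedComponentsWithStats(m)
    print(st[1:,4],'\n',atz(S,ce[1:],90))
E
```

```text
top orange 40 [507.07457319 333.50570139  -3.45600811] [535.27215698 404.88040634  90.91255326]
[513.95761133 351.98203024  85.54366094]
((164.21153259277344, 222.94232177734375), (16.081523895263672, 4.510671138763428), 11.309932708740234) 
 [[515.33100166 382.950331    76.        ]
 [529.79550436 380.77115897  76.        ]
 [519.6920331  329.18269523  76.        ]
 [505.25243359 331.44280398  76.        ]]
blue 4742 90.44134507508558
[[ 692.09101423   -5.91903292   90.        ]
 [ 699.08664935 -240.79045875   90.        ]
 [ 468.39990027 -241.89751249   90.        ]
 [ 461.5886915   -12.78008085   90.        ]] [ 580.29156384 -125.34677125   90.        ]
[ 1 19  4 27] 
 [[ 596.2260586  -104.55773749   90.        ]
 [ 581.01802477  -68.11504038   90.        ]
 [ 578.14637558 -101.22167032   90.        ]
 [ 583.41381465 -179.08273828   90.        ]]
scene orange 189 [450.9789004  335.93053323  -3.65489996] [528.95219992 404.98588374  90.51119481]
[518.87536848 357.25905695  84.64736792]
((399.54052734375, 190.25674438476562), (16.604297637939453, 11.836727142333984), 9.462322235107422) 
 [[538.88651236 329.72795148  76.        ]
 [499.51114523 339.64883261  76.        ]
 [508.73810976 385.56068175  76.        ]
 [547.91517802 375.03060859  76.        ]]
blue 5833 88.84089268293329
[[ 471.45262298 -258.18314832   90.        ]
 [ 463.92217837  -11.39304567   90.        ]
 [ 699.79056969   -4.29805677   90.        ]
 [ 706.51495165 -231.35663878   90.        ]] [ 585.42008067 -126.30772239   90.        ]
[ 1 26 24  3] 
 [[ 568.09309903 -122.91901986   90.        ]
 [ 583.48256042 -177.37841363   90.        ]
 [ 580.44752701  -69.3707973    90.        ]
 [ 599.9929026  -134.96617003   90.        ]]
```

View pics/crop1.png

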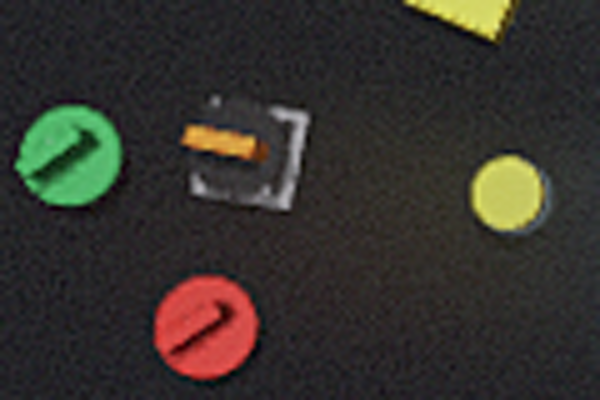

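The crop shows the orange handle at crop (183–265,125–160) on the black flange in the grey stand, clearly separate from green and red. I'll fit its pose with a model silhouette in both views.

```bash
cat >> h.py <<'E'
def proj(S,P):
    K=np.array([[S['fx'],0,S['cx']],[0,S['fy'],S['cy']],[0,0,1.]])
    return cv2.projectPoints(np.array(P,float),np.array(S['rvec'],float),np.array(S['tvec'],float),K,np.array([S['k1'],0,0,0.]))[0][:,0]
E
python3 - <<'E'
from h import *
from scipy.optimize import minimize
D={n:load(n) for n in('top','scene')}
win={'top':(150,205,40,35),'scene':(382,176,36,30)}; M={}
for n,S in D.items():
    x,y,w,h=win[n]; im=S['img'][y:y+h,x:x+w].astype(float)
    sat=np.clip((im[:,:,0]-1.6*im[:,:,2]-10)/60,0,1); sat*= (im[:,:,0]>1.15*im[:,:,1]); M[n]=sat
def mod(n,p):
    x,y,w,h=win[n]; c,s=np.cos(p[2]),np.sin(p[2])
    B=np.array([[a*6,b*22,z] for a in(-1,1) for b in(-1,1) for z in(42,82)],float)
    B[:,:2]=B[:,:2]@np.array([[c,s],[-s,c]])+p[:2]
    q=(proj(D[n],B)-[x,y]+.5)*8
    m=np.zeros((h*8,w*8),np.float32); cv2.fillConvexPoly(m,cv2.convexHull(q.astype(np.int32)),1.)
    return cv2.resize(m,(w,h),interpolation=cv2.INTER_AREA)
for sel in (['top'],['scene'],['top','scene']):
    f=lambda p:sum(((mod(n,p)-M[n])**2).sum() for n in sel)
    best=min((minimize(f,[520+a,358+b,-.19],method='Nelder-Mead',options=dict(initial_simplex=[[520+a,358+b,-.1],[530+a,358+b,-.2],[520+a,368+b,-.2],[520+a,358+b,-.4]])) for a in(-8,8) for b in(-8,8)),key=lambda r:r.fun)
    print(sel,best.x,best.fun,[M[n].sum() for n in sel])
S=D['top'];u=[[120+308/5,195+112/5],[120+290/5,195+208/5],[120+195/5,195+190/5]]
c=atz(S,np.array(u)-.5,0);print(c,(c[0]+c[2])/2)
E
```

```text
['top'] [ 5.18119142e+02  3.58815690e+02 -1.89158398e-01] 2.975198654513889 [np.float64(72.73333333333333)]
['scene'] [ 5.15419916e+02  3.59849121e+02 -1.93435315e-01] 8.929542578124998 [np.float64(210.06666666666666)]
['top', 'scene'] [ 5.17172701e+02  3.59229947e+02 -1.92130697e-01] 18.96807456597222 [np.float64(72.73333333333333), np.float64(210.06666666666666)]
[[546.2149723  321.05023249   0.        ]
 [479.86978644 330.79074968   0.        ]
 [491.98691178 396.32665898   0.        ]] [519.10094204 358.68844573   0.        ]
```

Emit:
servo_tool(
  increments=[
    [0, 2.4, 3.54, 0, 0.045],
    [0, 2.4, 3.54, 0, 0.045],
    [0, 2.4, 3.54, 0, 0.045],
    [0, 2.4, 3.54, 0, 0.045],
    [0, 2.4, 3.54, 0, 0.045],
    [0, 2.4, 3.54, 0, 0.045],
    [0, 2.4, 3.54, 0, 0.045],
    [0, 2.4, 3.54, 0, 0.045],
    [0, 2.4, 3.54, 0, 0.045],
    [0, 2.4, 3.54, 0, 0.045],
    [0, 0.3, 4.6, 0, 0.045],
    [0, 0.3, 4.6, 0, 0.045],
    [0, 0.3, 4.6, 0, 0.045],
    [0, 0.3, 4.6, 0, 0.045],
    [0, 0.3, 4.6, 0, 0.045],
    [0, 0.3, 4.6, 0, 0.045],
    [0, 0.3, 4.6, 0, 0.045],
    [0, 0.3, 4.6, 0, 0.045],
    [0, 0.3, 4.6, 0, 0.045],
    [0, 0.3, 4.6, 0, 0.045],
  ],
)

```text
t: 2.1
position: [509.0, 211.0, 193.5]
ee_rot: [0.803, 0.596, -0.0, 0.0]
wrist_force: [0.6, -0.8, 0.4]
opening: 0.498
finger_force: 0.0
```

Emit:
servo_tool(
  increments=[
    [0, 0.2, 3.7, 0, 0.026],
    [0, 0.2, 3.7, 0, 0.026],
    [0, 0.2, 3.7, 0, 0.026],
    [0, 0.2, 3.7, 0, 0.026],
    [0, 0, 0, -2, 0],
    [0, 0, 0, -4, 0],
    [0, 0, 0, -1.5, 0],
    [0, 0, 0, 0, 0],
    [0, 0, 0, 0, 0],
  ],
)

```text
t: 3.0
position: [517.5, 357.7, 119.5]
ee_rot: [0.771, 0.637, 0.0, -0.0]
wrist_force: [-0.0, 0.1, 1.1]
opening: 0.503
finger_force: 0.0
```

```bash
python3 - <<'E'
from h import *
st=env.get_state(); print(st['position'],st['ee_rot'],st['wrist_force'],st['ft_torque'])
s=snap('scene'); cv2.imwrite('pics/s1.png',cv2.resize(s['img'][110:230,330:480],(750,600),interpolation=cv2.INTER_CUBIC)[:,:,::-1])
E
```

```text
[517.51037913 357.67325125 119.46683271] [ 7.71126610e-01  6.36681794e-01  1.39914470e-04 -1.56551913e-04] [-0.00392151  0.07324721  1.14830348] [ 0.01960536  0.02461212 -0.04830689]
```

View pics/s1.png

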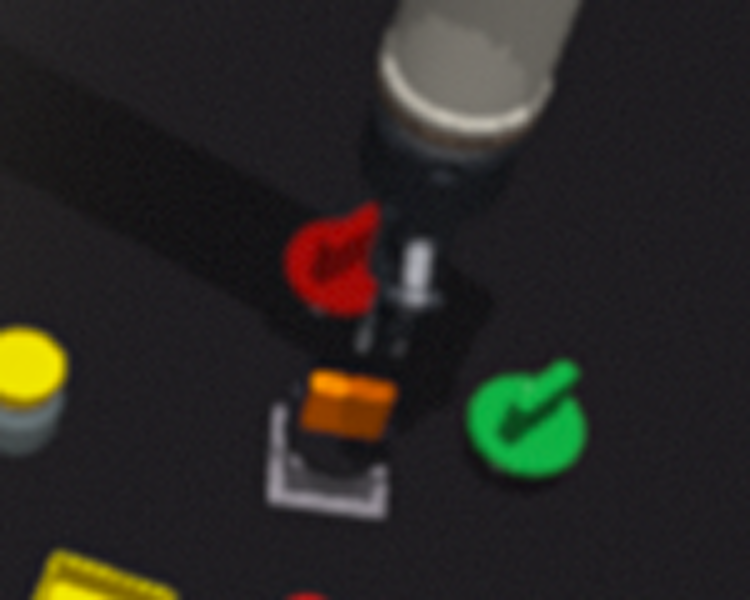

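The gripper is above the orange handle (350,405) and its fingers straddle it in line with the thin side. Red (335,265) and green (525,425) are clear of it. I'm descending and gripping.

Emit:
servo_tool(
  increments=[
    [0, 0, 0.1, -3, 0],
    [0, 0, 0, -3, 0],
    [0, 0, 0, -1.1, 0],
    [0, 0, 0, 0, 0],
    [0, 0, 0, 0, 0],
    [1, 0, 0, 0, 0],
    [1, 0, 0, 0, 0],
    [1, 0, 0, 0, 0],
    [1, 0, 0, 0, 0],
    [1, 0, 0, 0, 0],
    [1, 0, 0, 0, 0],
  ],
)

```text
t: 4.15
position: [517.2, 358.6, 47.8]
ee_rot: [0.771, 0.637, 0.0, 0.0]
wrist_force: [-0.4, 0.3, -0.2]
opening: -0.002
finger_force: 0.0
```

```bash
python3 - <<'E'
from h import *
s=snap('scene');t=snap('top'); 
a=cv2.resize(s['img'][140:230,350:460],(550,450),interpolation=cv2.INTER_CUBIC)
b=cv2.resize(t['img'][185:275,120:170],(250,450),interpolation=cv2.INTER_CUBIC)
cv2.imwrite('pics/s2.png',np.hstack([a,b])[:,:,::-1])
print(env.get_state()['opening'])
E
```

```text
0.0010735527193969107
```

View pics/s2.png

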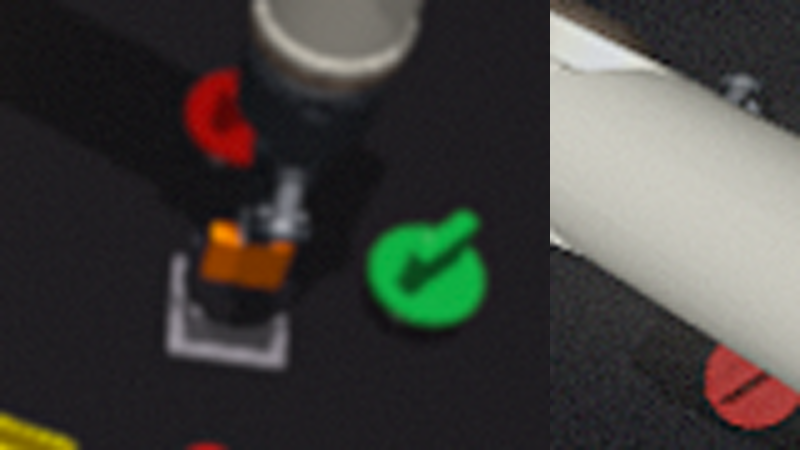

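```bash
python3 - <<'E'
from h import *
s=load('scene'); st=env.get_state(); p=np.array(st['position'])
for dz in(0,19,60,120): print(dz,proj(s,[p+[0,0,dz]]), (proj(s,[p+[0,0,dz]])-[350,140]+.5)*5)
uv=[(350+285//5,140+v//5) for v in(175,190,205,220)]+[(350+c//5,140+235//5) for c in(215,235,255,285)]+[(350+235//5,140+265//5)]
print(np.c_[uv,world(s,uv)].round(0))
print(proj(s,[[p[0],p[1],z] for z in (82,42)]))
E
```

```text
0 [[397.74778389 193.61321016]] [[241.23891946 270.5660508 ]]
19 [[399.02375606 190.01915498]] [[247.61878029 252.59577491]]
60 [[401.86872876 181.99634844]] [[261.84364382 212.48174219]]
120 [[406.2724166 169.5524008]] [[283.86208298 150.26200402]]
[[407. 175. 554. 350. 196.]
 [407. 178. 557. 352. 186.]
 [407. 181. 564. 352. 182.]
 [407. 184. 574. 350. 183.]
 [393. 187. 518. 338.  83.]
 [397. 187. 516. 350.  81.]
 [401. 187. 573. 338. 167.]
 [407. 187. 576. 352. 172.]
 [397. 193. 522. 354.  59.]]
[[400.06613074 187.08116086]
 [397.36585318 194.68850046]]
```

```bash
python3 - <<'E'
from h import *
s=load('scene'); v,u=np.mgrid[120:215,370:450]; uv=np.c_[u.ravel(),v.ravel()]; W=world(s,uv); ok=s['depth'][uv[:,1],uv[:,0]]>0
W=W[ok]
for a in range(30,360,15):
    q=W[(W[:,2]>=a)&(W[:,2]<a+15)&(W[:,0]>440)&(W[:,0]<640)&(W[:,1]>290)&(W[:,1]<430)]
    if len(q): print(a,len(q),q.min(0).round()[:2],q.max(0).round()[:2],q.mean(0).round()[:2])
st=env.get_state(); print(st['qpos'],st['position'])
d=s['depth'][150:215:2,385:425:3]; np.set_printoptions(linewidth=220)
for r in range(170,200,1): print(r,world(s,[(c,r) for c in range(390,414,3)])[:,2].round().astype(int), world(s,[(c,r) for c in range(390,414,3)])[:,0].round().astype(int))
E
```

```text
30 196 [490. 326.] [552. 394.] [530. 356.]
45 79 [490. 327.] [551. 389.] [526. 355.]
60 46 [515. 337.] [530. 379.] [523. 358.]
75 50 [510. 337.] [529. 381.] [520. 355.]
90 19 [510. 348.] [534. 370.] [525. 355.]
105 2 [518. 349.] [522. 349.] [520. 349.]
120 6 [521. 343.] [541. 371.] [529. 351.]
135 19 [526. 341.] [552. 360.] [534. 348.]
150 25 [502. 340.] [559. 373.] [530. 350.]
165 67 [527. 336.] [582. 375.] [562. 350.]
180 65 [525. 337.] [579. 376.] [555. 349.]
195 45 [538. 342.] [562. 369.] [554. 352.]
210 71 [510. 323.] [557. 389.] [546. 349.]
225 110 [507. 322.] [557. 390.] [544. 347.]
240 117 [505. 322.] [559. 390.] [544. 350.]
255 102 [509. 323.] [557. 391.] [542. 349.]
270 100 [501. 321.] [558. 392.] [545. 348.]
285 144 [498. 321.] [559. 396.] [544. 349.]
300 114 [505. 323.] [558. 392.] [544. 348.]
315 122 [508. 323.] [558. 389.] [545. 349.]
330 119 [510. 321.] [557. 393.] [544. 348.]
345 125 [511. 321.] [557. 393.] [546. 349.]
[-0.09709427  0.74319067 -0.78574541  1.70291329  0.62242483  0.96300955
 -1.31095803] [517.11907449 358.59921598  47.76361637]
170 [  1  34  33  30 18
[... 1364 characters left out ...]
 [44 79 78 82 91 81 82 -4] [499 522 521 524 530 523 523 467]
190 [41 69 66 76 79 78 -1 -6] [500 518 517 523 525 524 473 470]
191 [38 64 71 75 71 73  2  1] [502 519 523 526 523 525 479 478]
192 [46 58 65 66 67 69 45 -2] [510 518 523 524 524 525 510 479]
193 [43 55 60 54 60 61 42  1] [512 520 523 519 523 523 511 485]
194 [42 45 56 51 60 56 46 -7] [515 517 524 521 526 524 517 484]
195 [44 47 50 52 53 58 43 -1] [519 521 523 525 525 528 519 491]
196 [40 42 39 45 50 49 42  0] [521 522 520 524 527 526 521 495]
197 [41 44 42 45 40 41 45  6] [525 527 525 527 524 524 527 502]
198 [45 37 47 45 47 41 45 -3] [530 525 532 530 531 528 530 500]
199 [43 38 40 42 44 35 42 -2] [532 530 531 532 533 527 532 504]
```

The depth shows the fingers ending near z≈90, just above the handle, while the reported TCP z is 48. I'll open the gripper and look at the tip height.

Emit:
servo_tool(
  increments=[
    [0, 0, 0, 0, 0],
    [0, 0, 0, 0, 0],
    [0, 0, 0, 0, 0],
    [0, 0, 0, 0, 0],
  ],
)

```text
t: 4.65
position: [517.2, 358.6, 47.8]
ee_rot: [0.771, 0.637, 0.0, -0.0]
wrist_force: [0.5, -0.8, -0.0]
opening: 0.501
finger_force: 0.0
```

```bash
python3 - <<'E'
from h import *
s=snap('scene'); cv2.imwrite('pics/s3.png',cv2.resize(s['img'][145:215,370:440],(600,600),interpolation=cv2.INTER_CUBIC)[:,:,::-1])
st=env.get_state(); print(st['position'],st['opening'],st['t'],env.pinch_z, [a for a in dir(env) if a[0]!='_'])
E
```

```text
[517.22578432 358.60573205  47.82410309] 0.4974630068820324 4.7 18.700000000000003 ['Unreachable', 'get_state', 'hand_in', 'pinch_z', 'snapshot']
```

View pics/s3.png

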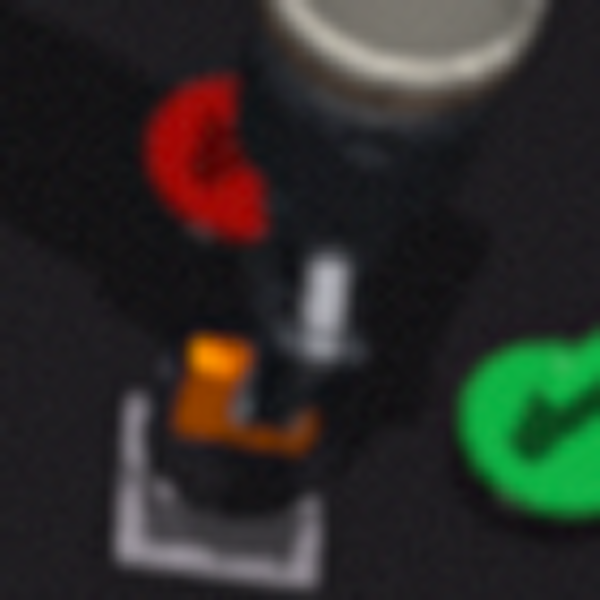

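```bash
python3 - <<'E'
from h import *
np.set_printoptions(linewidth=220)
s=load('scene')
for r in range(186,200): w=world(s,[(c,r) for c in range(396,408,1)]); print(r,w[:,0].round().astype(int),w[:,2].round().astype(int))
for x in(535,540,545,550):
  print(x,[proj(s,[[x,355,z]]).round(1)[0].tolist() for z in(48,60,90)])
E
```

```text
186 [514 515 513 548 550 571 581 582 581 580 583 579] [ 83  84  81 134 138 169 184 186 184 183 188 182]
187 [516 516 518 548 561 573 580 580 582 581 582 584] [ 81  81  84 130 149 168 178 178 181 179 181 184]
188 [518 520 536 543 565 575 579 575 577 582 580 581] [ 79  81 107 117 151 166 172 166 168 177 173 175]
189 [518 523 541 561 571 575 577 578 576 579 580 581] [ 74  81 109 140 155 161 165 166 163 167 169 170]
190 [521 522 545 563 572 573 577 576 574 578 579 580] [ 73  75 110 138 151 153 159 157 155 161 163 163]
191 [522 539 541 568 569 573 568 570 567 569 570 572] [ 69  95  99 140 142 148 140 143 138 142 143 147]
192 [522 542 544 549 569 567 573 572 569 568 572 574] [ 64  95  98 106 136 134 143 141 138 136 142 145]
193 [521 543 542 550 550 551 554 553 553 548 525 574] [ 57  92  89 103 103 105 109 108 107  99  63 140]
194 [523 523 542 553 552 549 550 554 546 526 529 514] [ 55  55  84 103 100  96  97 103  91  60  64  41]
195 [518 523 525 521 523 520 553 552 525 530 528 517] [41 49 52 46 50 46 97 95 52 60 57 40]
196 [522 521 521 525 526 526 526 525 523 525 519 518] [43 41 42 47 49 50 48 47 44 47 38 37]
197 [ 525  525  522  526  527  525  527 1337  524  530  529  524] [  42   41   37   44   45   41   46 1331   40   49   48   41]
198 [526 529 526 529 527 527 531 531 528 526 529 526] [38 42 39 43 40 39 46 47 41 38 42 38]
199 [532 532 532 529 534 533 531 535 531 532 531 533] [42 42 42 37 46 43 40 47 40 43 41 44]
535 [[397.2, 198.8], [398.0, 196.6], [400.1, 190.9]]
540 [[397.4, 200.3], [398.3, 198.1], [400.3, 192.4]]
545 [[397.6, 201.8], [398.5, 199.6], [400.5, 193.9]]
550 [[397.8, 203.3], [398.7, 201.1], [400.7, 195.4]]
```

The open fingertip sits at z≈93, around crop (270,420), in front of the handle. The actual tips are therefore about 40 mm above the reported TCP. I'll lower in small steps and watch the force.

Emit:
servo_tool(
  increments=[
    [0, 0.1, 0, -1, 0],
    [0, 0, 0, -1, 0],
    [0, 0, 0, -0.5, 0],
    [0, 0, 0, -0.5, 0],
    [0, 0, 0, 0, 0],
  ],
)

```text
t: 5.2
position: [517.5, 358.2, 16.6]
ee_rot: [0.771, 0.637, -0.001, -0.0]
wrist_force: [0.5, -0.2, -0.2]
opening: 0.499
finger_force: 0.0
```

```bash
python3 - <<'E'
from h import *
np.set_printoptions(linewidth=220)
s=snap('scene')
for r in range(190,206): w=world(s,[(c,r) for c in range(394,408,1)]); print(r,w[:,0].round().astype(int),w[:,2].round().astype(int))
E
```

```text
190 [518 520 522 538 546 547 577 576 578 578 576 575 577 572] [ 68  72  74  99 112 114 159 158 160 161 158 157 159 152]
191 [517 521 520 543 547 575 578 576 577 580 581 580 580 578] [ 61  68  66 102 108 152 156 153 155 159 161 159 159 155]
192 [521 523 520 547 549 573 578 584 582 581 582 579 583 585] [ 62  65  61 103 106 143 151 160 157 156 157 152 158 161]
193 [518 521 519 552 562 577 583 586 582 582 586 583 585 583] [ 53  57  54 106 121 144 154 158 152 152 159 155 156 154]
194 [523 520 539 556 567 578 583 581 579 587 584 586 584 587] [ 54  50  81 106 124 142 149 146 142 155 150 153 151 155]
195 [519 525 544 559 571 577 581 578 577 580 580 585 587 586] [ 44  52  82 107 126 134 141 136 135 140 140 147 150 149]
196 [520 521 546 568 572 575 575 579 577 578 580 582 585 582] [ 39  41  80 116 122 126 127 134 130 131 135 137 143 137]
197 [526 541 548 571 570 568 567 568 571 578 575 579 582 526] [ 44  68  78 116 113 110 109 110 114 126 122 128 132  43]
198 [528 544 543 572 569 569 568 571 570 570 569 575 579 530] [ 42  67  66 111 107 107 105 110 108 108 107 117 123  44]
199 [534 544 545 551 556 554 552 552 547 570 572 571 532 535] [ 46  61  64  73  80  78  75  74  66 103 107 106  43  46]
200 [534 545 547 550 553 552 551 555 551 536 532 535 537 533] [41 58 62 67 70 69 68 74 67 44 37 41 46 38]
201 [537 538 540 537 537 554 555 557 538 538 542 539 541 537] [39 41 44 39 39 67 68 71 40 42 48 42 46 39]
202 [541 540 544 543 541 542 540 541 539 542 544 543 540 514] [40 38 46 44 41 43 39 41 37 42 46 44 38 -3]
203 [548 546 548 546 547 546 548 545 549 553 545 544 539 522] [46 44 47 44 44 44 46 42 48 54 42 39 32  5]
204 [546 546 548 551 548 548 549 548 545 548 542 545 544 524] [38 38 41 45 41 41 42 42 36 41 31 35 35  1]
205 [542 543 547 550 548 551 553 547 544 543 549 544 528 524] [26 27 34 38 35 41 43 33 29 28 37 29  2 -4]
```

Emit:
servo_tool(
  increments=[
    [0, 0, 0, -0.5, 0],
    [0, 0, 0, -0.5, 0],
    [0, 0, 0, 0, 0],
    [1, 0, 0, 0, 0],
    [1, 0, 0, 0, 0],
    [1, 0, 0, 0, 0],
    [1, 0, 0, 0, 0],
    [1, 0, 0, 0, 0],
  ],
)

```text
t: 6.05
position: [518.3, 358.8, 8.0]
ee_rot: [0.771, 0.637, 0.0, 0.0]
wrist_force: [0.5, -0.0, 0.2]
opening: 0.132
finger_force: 59.5
```

Emit:
servo_tool(
  increments=[
    [1, 0, 0, 1, 0],
    [1, 0, 0, 3, 0],
    [1, 0, 0, 5, 0],
    [1, 0, 0, 5, 0],
    [1, 0.5, -4, 0, 0.018],
    [1, 0.5, -4, 0, 0.018],
    [1, 0.5, -4, 0, 0.018],
    [1, 0.5, -4, 0, 0.018],
    [1, 0.5, -4, 0, 0.018],
    [1, 0.5, -4, 0, 0.018],
    [1, 0.5, -4, 0, 0.018],
    [1, 0.5, -4, 0, 0.018],
    [1, 0.5, -4, 0, 0.018],
    [1, 0.5, -4, 0, 0.018],
    [1, 0.6, -4, 0, 0.018],
    [1, 0.6, -4, 0, 0.018],
    [1, 0, 0, 0, 0],
    [1, 0, 0, 0, 0],
  ],
)

```text
t: 7.85
position: [579.9, -123.0, 148.0]
ee_rot: [0.699, 0.715, -0.0, -0.0]
wrist_force: [0.0, 0.2, -1.2]
opening: 0.131
finger_force: 59.6
```

```bash
python3 - <<'E'
from h import *
st=env.get_state(); print(st['t'],st['position'],st['qpos'],st['wrist_force'],st['ft_torque'],st['opening'])
s=snap('scene'); a=cv2.resize(s['img'][130:250,150:310],(800,600),interpolation=cv2.INTER_CUBIC)
cv2.imwrite('pics/s4.png',a[:,:,::-1])
E
```

```text
7.85 [ 579.90881138 -122.95632094  147.96697211] [ 0.82983397  0.58109843 -0.91084864  1.73196044  0.51212273  1.08588801
 -0.22649741] [ 0.04493233  0.19302087 -1.21246662] [ 0.04203965  0.05279413 -0.05565114] 0.13101019665081126
```

View pics/s4.png

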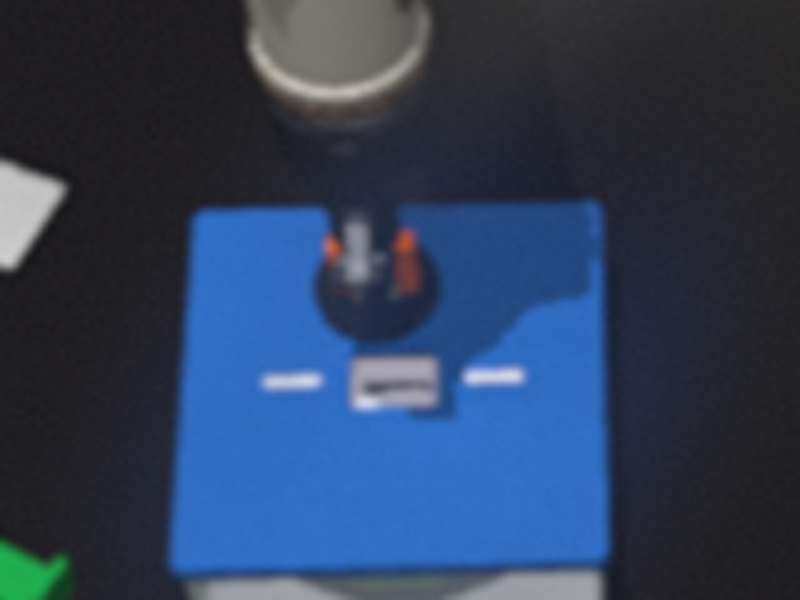

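```bash
python3 - <<'E'
from h import *
s=load('scene')
f=lambda c:(np.array(c,float)/5+[150,130]-.5)
print('keeper slot ends/edges z69',atz(s,[f(c) for c in((362,388),(432,384),(397,380),(397,392))],69).round(1))
print('lid slot edges z90',atz(s,[f(c) for c in((394,355),(396,409),(351,382),(438,381))],90).round(1))
print('flange L,R z182',atz(s,[f((316,285)),f((440,285))],179).round(1), 'front',atz(s,[f((378,341))],176).round(1))
g=cv2.cvtColor(s['img'],cv2.COLOR_RGB2GRAY); np.set_printoptions(linewidth=200); print(g[198:216,219:240])
E
```

```text
keeper slot ends/edges z69 [[ 575.  -141.2   69. ]
 [ 572.4 -102.5   69. ]
 [ 569.8 -122.    69. ]
 [ 577.6 -121.7   69. ]]
lid slot edges z90 [[ 566.5 -122.2   90. ]
 [ 600.9 -119.4   90. ]
 [ 583.8 -144.8   90. ]
 [ 583.2  -97.3   90. ]]
flange L,R z182 [[ 579.  -154.9  179. ]
 [ 579.1  -90.5  179. ]] front [[ 611.4 -121.3  176. ]]
[[ 90  78  63  55  53  53  51  55  55  55  59  65  68  68  68  68  68  70  69  67  68]
 [ 99  82  67  62  63  63  62  63  64  66  67  65  67  63  66  66  66  66  69  68  68]
 [ 97  84  73  70  71  70  71  73  75  75  75  74  74  72  74  72  75  74  69  70  69]
 [ 99  98 101 104 106 107 108 109 111 113 112 111 113 112 113 112 112 104  88  72  69]
 [107 120 138 148 151 151 151 152 153 153 153 154 153 153 153 155 151 135 106  79  69]
 [110 130 152 163 167 167 166 167 166 167 167 167 167 168 167 168 165 148 114  82  69]
 [109 132 155 164 165 166 166 167 168 167 167 166 168 166 168 169 165 148 114  83  69]
 [111 139 158 160 157 156 156 155 155 155 153 152 152 155 153 154 153 143 112  82  69]
 [112 141 156 146 131 122 121 121 121 121 117 116 117 121 124 123 127 126 110  81  69]
 [111 140 152 137 106  88  87  92 101 110 111 112 116 123 125 121 119 121 105  81  72]
 [114 142 159 152 127 110 111 120 134 146 149 150 151 154 156 152 144 133 109  81  70]
 [113 145 178 190 183 170 164 157 158 164 167 166 165 165 165 165 160 145 114  81  68]
 [113 148 187 208 210 202 183 166 158 157 156 155 153 153 151 152 147 132 104  79  68]
 [108 132 161 178 180 173 159 141 135 131 129 127 121 115 112 111 108  98  83  72  69]
 [101 109 119 126 128 126 120 114 110 109 108 104  97  85  78  79  75  73  70  70  70]
 [101 101 101 101 102 103 102 102 102 100 102 101  95  88  82  80  80  79  82  80  82]
 [102 101 101 101 100 104 102 104 103 103 100 103 101  99  97  97  97  96  97  98  97]
 [102 101 102 101 100 104 103 103 103 104 104 103 104 103 104 102 103 104 104 104 103]]
```

The view shows the flange over the slot, at crop (378,290). The keeper slot is a dark line through the lid slot at crop (362–432,386), near x≈574 (box offset about −8 mm). I'll start feeling there.

Emit:
servo_tool(
  increments=[
    [1, -0.3, 0.05, 0, 0],
    [1, -0.3, 0.05, 0, 0],
    [1, 0, 0, -2, 0],
    [1, 0, 0, -2, 0],
    [1, 0, 0, -2, 0],
    [1, 0, 0, -0.6, 0],
    [1, 0, 0, 0, 0],
    [1, 0, 0, 0, 0],
  ],
)

```text
t: 8.7
position: [574.8, -119.8, 82.7]
ee_rot: [0.698, 0.717, 0.0, 0.0]
wrist_force: [0.5, -0.1, -1.0]
opening: 0.132
finger_force: 59.6
```

Emit:
servo_tool(
  increments=[
    [1, 0, -0.2, -0.3, 0],
    [1, 0, 0, -0.3, 0],
    [1, 0, 0, -0.3, 0],
    [1, 0, 0, 0, 0],
  ],
)

```text
t: 9.1
position: [573.9, -122.5, 72.5]
ee_rot: [0.698, 0.716, -0.0, -0.0]
wrist_force: [-0.3, -0.0, -1.0]
opening: 0.13
finger_force: 59.6
```

Emit:
servo_tool(
  increments=[
    [1, 0, 0, -0.2, 0],
    [1, 0, 0, -0.1, 0],
    [1, 0, 0, 0, 0],
  ],
)

```text
t: 9.4
position: [574.1, -122.3, 69.6]
ee_rot: [0.698, 0.716, -0.0, -0.0]
wrist_force: [-0.8, 0.4, -1.0]
opening: 0.131
finger_force: 59.6
```

Emit:
servo_tool(
  increments=[
    [1, 0, 0, -0.1, 0],
    [1, 0, 0, 0, 0],
  ],
)

```text
t: 9.6
position: [574.2, -122.3, 68.7]
ee_rot: [0.698, 0.716, -0.0, -0.0]
wrist_force: [0.6, 1.2, -1.8]
opening: 0.133
finger_force: 59.6
```

Emit:
servo_tool(
  increments=[
    [1, 0, 0, -0.1, 0],
    [1, 0, 0, 0, 0],
  ],
)

```text
t: 9.8
position: [574.1, -122.4, 67.7]
ee_rot: [0.698, 0.716, -0.0, -0.0]
wrist_force: [0.5, -0.4, -1.5]
opening: 0.133
finger_force: 59.6
```

Emit:
servo_tool(
  increments=[
    [1, 0, 0, -0.1, 0],
    [1, 0, 0, -0.1, 0],
    [1, 0, 0, 0, 0],
  ],
)

```text
t: 10.1
position: [574.1, -122.4, 65.6]
ee_rot: [0.698, 0.716, -0.0, -0.0]
wrist_force: [-0.1, 0.7, -2.3]
opening: 0.133
finger_force: 59.6
```

Emit:
servo_tool(
  increments=[
    [1, 0, 0, -0.1, 0],
    [1, 0, 0, -0.1, 0],
    [1, 0, 0, 0, 0],
  ],
)

```text
t: 10.4
position: [574.0, -122.4, 63.6]
ee_rot: [0.698, 0.716, -0.0, -0.0]
wrist_force: [-0.5, 1.0, -0.8]
opening: 0.133
finger_force: 59.6
```

Emit:
servo_tool(
  increments=[
    [1, 0, 0, -0.1, 0],
    [1, 0, 0, 0, 0],
  ],
)

```text
t: 10.6
position: [574.1, -122.4, 62.7]
ee_rot: [0.698, 0.716, -0.0, -0.0]
wrist_force: [0.3, -0.2, -1.4]
opening: 0.132
finger_force: 59.6
```

Emit:
servo_tool(
  increments=[
    [1, 0, 0, -0.1, 0],
    [1, 0, 0, -0.1, 0],
    [1, 0, 0, 0, 0],
  ],
)

```text
t: 10.9
position: [574.3, -122.4, 60.9]
ee_rot: [0.698, 0.716, 0.0, 0.0]
wrist_force: [-1.2, -0.5, 1.7]
opening: 0.133
finger_force: 59.9
```

Emit:
servo_tool(
  increments=[
    [1, 0, 0, -0.1, 0],
    [1, 0, 0, 0, 0],
  ],
)

```text
t: 11.1
position: [574.3, -122.4, 60.0]
ee_rot: [0.698, 0.716, 0.0, 0.0]
wrist_force: [-1.1, -0.1, 3.1]
opening: 0.135
finger_force: 60.1
```

Emit:
servo_tool(
  increments=[
    [1, 0, 0, -0.1, 0],
    [1, 0, 0, 0, 0],
  ],
)

```text
t: 11.3
position: [574.3, -122.4, 59.0]
ee_rot: [0.698, 0.716, 0.0, 0.0]
wrist_force: [-0.5, -0.4, 3.5]
opening: 0.131
finger_force: 60.3
```

Contact at rep z≈61.2 rises about 1.2 N/mm. That is the flange on the lid spring, so the foot has passed the keeper. I'll press to about 7.5 mm.

Emit:
servo_tool(
  increments=[
    [1, 0, 0, -0.1, 0],
    [1, 0, 0, -0.1, 0],
    [1, 0, 0, 0, 0],
  ],
)

```text
t: 11.6
position: [574.3, -122.4, 57.0]
ee_rot: [0.698, 0.716, -0.0, 0.0]
wrist_force: [-3.1, 0.1, 5.7]
opening: 0.139
finger_force: 60.5
```

Emit:
servo_tool(
  increments=[
    [1, 0, 0, -0.1, 0],
    [1, 0, 0, -0.1, 0],
    [1, 0, 0, 0, 0],
    [1, 0, 0, 0, 0],
  ],
)

```text
t: 12.0
position: [574.3, -122.4, 55.3]
ee_rot: [0.698, 0.716, -0.0, 0.0]
wrist_force: [-3.5, 0.0, 8.5]
opening: 0.133
finger_force: 60.7
```

Emit:
servo_tool(
  increments=[
    [1, -0.05, 0, -0.1, 0],
    [1, 0, 0, -0.05, 0],
    [1, 0, 0, 0, 0],
    [1, 0, 0, 0, 0],
  ],
)

```text
t: 12.4
position: [574.3, -122.4, 54.2]
ee_rot: [0.698, 0.716, 0.0, 0.001]
wrist_force: [-1.6, -0.2, 10.4]
opening: 0.134
finger_force: 61.0
```

Emit:
servo_tool(
  increments=[
    [1, 0, 0, -0.05, 0],
    [1, 0, 0, 0, 0.1],
    [1, 0, 0, 0, 0.1],
    [1, 0, 0, 0, 0.1],
    [1, 0, 0, 0, 0.1],
  ],
)

```text
t: 12.9
position: [574.7, -122.6, 53.9]
ee_rot: [0.54, 0.842, 0.0, 0.001]
wrist_force: [-2.1, 0.1, 9.3]
opening: 0.134
finger_force: 61.2
```

```bash
python3 -c "
from h import *
st=env.get_state(); print(st['ft_torque'],st['wrist_force'],st['qpos'][6])"
```

```text
[-0.14848896  0.66038965 -0.21532065] [-2.06748827  0.13322757  9.31622748] 0.044325897738214604
```

Emit:
servo_tool(
  increments=[
    [1, 0, 0, 0, 0.1],
    [1, 0, 0, 0, 0.1],
    [1, 0, 0, 0, 0.1],
    [1, 0, 0, 0, 0.1],
    [1, 0, 0, 0, 0.1],
    [1, 0, 0, 0, 0],
  ],
)

```text
t: 13.5
position: [574.3, -123.8, 53.7]
ee_rot: [0.316, 0.949, -0.001, 0.001]
wrist_force: [-4.5, -2.6, 10.0]
opening: 0.129
finger_force: 61.4
```

Emit:
servo_tool(
  increments=[
    [1, 0, 0, 0, 0.1],
    [1, 0, 0, 0, 0.1],
    [1, 0, 0, 0, 0.1],
    [1, 0, 0, 0, 0.1],
    [1, 0, 0, 0, 0.1],
    [1, 0, 0, 0, 0.1],
    [1, 0, 0, 0, 0.07],
    [1, 0, 0, 0, 0],
    [1, 0, 0, 0, 0],
  ],
)

```text
t: 14.4
position: [574.1, -125.3, 53.6]
ee_rot: [-0.011, 1.0, -0.002, 0.0]
wrist_force: [-3.5, -5.2, 10.8]
opening: 0.128
finger_force: 61.4
```

```bash
python3 - <<'E'
from h import *
st=env.get_state(); q=st['ee_rot']; print(st['t'],st['ft_torque'],st['wrist_force'],st['qpos'][6],2*np.arctan2(q[1],q[0])-np.pi/2)
s=snap('scene'); cv2.imwrite('pics/s5.png',cv2.resize(s['img'][160:240,180:280],(750,600),interpolation=cv2.INTER_CUBIC)[:,:,::-1])
E
```

```text
14.4 [-1.0183048   0.72662617  0.0193359 ] [-3.52150382 -5.16599429 10.84907437] 1.0746229096769582 1.5936537674912237
```

View pics/s5.png

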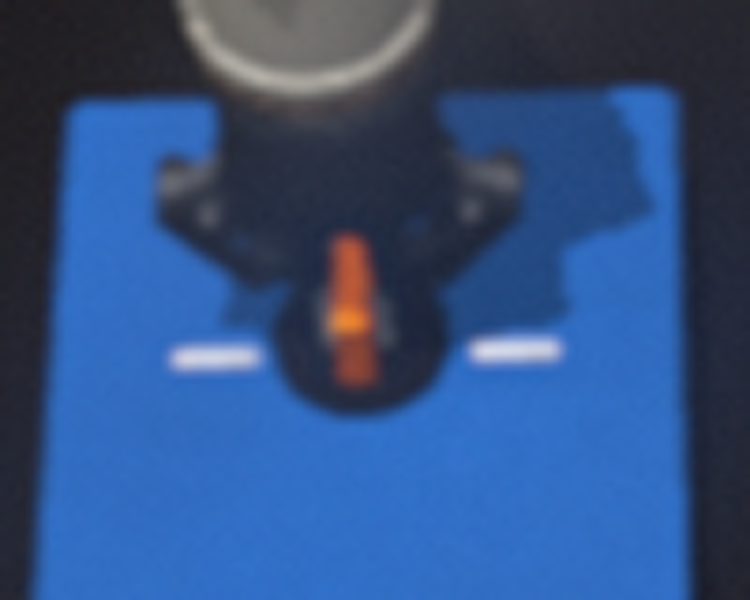

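The handle now points crosswise to the dashes (crop (350,310), dashes at y≈355). Flange friction dragged the tool about 3 mm in −y, so I'll push it back to centre on the groove.

Emit:
servo_tool(
  increments=[
    [1, 0, 0.2, 0, 0],
    [1, 0, 0.2, 0, -0.01],
    [1, 0, 0, 0, -0.01],
    [1, 0, 0, 0, 0],
  ],
)

```text
t: 14.85
position: [573.9, -122.3, 53.5]
ee_rot: [-0.001, 1.0, -0.003, -0.0]
wrist_force: [-3.1, -6.6, 10.5]
opening: 0.129
finger_force: 61.3
```

Emit:
servo_tool(
  increments=[
    [1, 0, 0, 0.1, 0],
    [1, 0, -0.03, 0.1, 0],
    [1, 0, -0.03, 0.1, 0],
    [1, 0, 0, 0, 0],
  ],
)

```text
t: 15.25
position: [573.8, -122.2, 56.1]
ee_rot: [-0.001, 1.0, -0.002, -0.0]
wrist_force: [-2.9, -5.4, 6.9]
opening: 0.132
finger_force: 60.7
```

Emit:
servo_tool(
  increments=[
    [1, 0, -0.05, 0.1, 0],
    [1, 0, -0.05, 0.05, 0],
    [1, 0, -0.05, 0.05, 0],
    [1, 0, 0, 0, 0],
  ],
)

```text
t: 15.65
position: [573.7, -121.4, 57.8]
ee_rot: [-0.002, 1.0, -0.0, -0.0]
wrist_force: [-1.1, -4.0, 5.0]
opening: 0.135
finger_force: 60.4
```

Emit:
servo_tool(
  increments=[
    [1, 0, -0.1, 0.05, 0],
    [1, 0, -0.05, 0.05, 0],
    [1, 0, 0, 0, 0],
  ],
)

```text
t: 15.95
position: [573.7, -121.3, 58.7]
ee_rot: [-0.003, 1.0, 0.0, 0.0]
wrist_force: [-1.3, -0.7, 2.9]
opening: 0.133
finger_force: 60.0
```

Emit:
servo_tool(
  increments=[
    [1, 0, 0, 0.1, 0],
    [1, 0, 0, 0, 0],
    [1, 0, 0, 0, 0],
  ],
)

```text
t: 16.25
position: [573.7, -121.3, 59.4]
ee_rot: [-0.003, 1.0, 0.001, 0.0]
wrist_force: [2.0, -0.6, -2.8]
opening: 0.132
finger_force: 59.3
```

It has caught: pulling up now meets resistance at the groove height. I'll ease off and release.

Emit:
servo_tool(
  increments=[
    [1, 0, 0, -0.05, 0],
    [1, 0, 0, 0, 0],
    [0.5, 0, 0, 0, 0],
    [0, 0, 0, 0, 0],
    [0, 0, 0, 0, 0],
    [0, 0, 0, 0, 0],
  ],
)

```text
t: 16.85
position: [573.7, -122.0, 59.4]
ee_rot: [-0.003, 1.0, -0.0, -0.0]
wrist_force: [0.2, -0.5, -0.0]
opening: 0.497
finger_force: 0.0
```

Emit:
servo_tool(
  increments=[
    [0, 0, 0, 1, 0],
    [0, 0, 0, 2, 0],
    [0, 0, 0, 4, 0],
    [0, 0, 0, 5, 0],
    [0, -4, 0, 5, 0],
    [0, -4, 0, 3, 0],
    [0, -4, 0, 0, 0],
    [0, 0, 0, 0, 0],
    [0, 0, 0, 0, 0],
  ],
)

```text
t: 17.75
position: [462.2, -123.2, 249.6]
ee_rot: [-0.002, 1.0, -0.002, 0.0]
wrist_force: [0.2, -0.4, -0.3]
opening: 0.498
finger_force: 0.0
```

```bash
python3 - <<'E'
from h import *
st=env.get_state(); print(st['t'],st['wrist_force'],st['position'])
s=snap('scene'); cv2.imwrite('pics/s6.png',cv2.resize(s['img'][160:260,170:295],(750,600),interpolation=cv2.INTER_CUBIC)[:,:,::-1])
v,u=np.mgrid[160:250,180:280]; uv=np.c_[u.ravel(),v.ravel()]; W=world(s,uv); im=s['img'][uv[:,1],uv[:,0]].astype(int)
o=(im[:,0]>1.6*im[:,2]+30)&(W[:,2]>60)&(W[:,2]<180); P=W[o]; print(o.sum(),P.mean(0),np.percentile(P,[3,97],axis=0))
b=(im[:,2]>130)&(im[:,0]<80)&(abs(W[:,2]-90)<15); print('lid z',np.mean(W[b,2]),b.sum())
E
```

```text
17.75 [ 0.15458357 -0.39585153 -0.28096453] [ 462.17406435 -123.2061714   249.56557101]
74 [ 581.27505841 -119.33622484  128.37819091] [[ 557.01092795 -125.64853193  107.23305608]
 [ 599.79948697 -114.70200096  137.45116075]]
lid z 87.01358617245559 5478
```

View pics/s6.png

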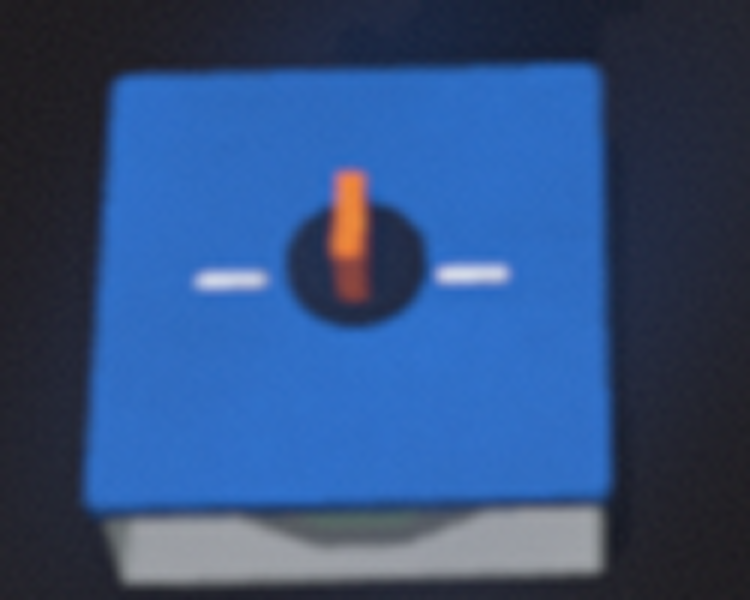

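The toggle stands upright, handle crosswise (crop (350,235)) between the dashes. The lid is about 2 mm lower than before and the gripper is clear. I'm handing in.

```bash
python3 -c "
from plant import env
print(env.hand_in())"
```

```text
the job is handed in; nothing more can be done
None
```

The job is handed in, with no verdict returned: the toggle went through lid and keeper, was turned crosswise and released, and the last picture shows it upright with the lid held about 2 mm down; highest wrist force I read while pressing was about 13 N.

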